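Clamp the coin tray to the counter with its draw latch

TASK

Make the coin counter ready to run: with light pushes of the shut fingers (nothing on it may be pinched or forced), slide the nickel tray in until it comes up firmly against the counter's hidden rubber buffers and leave it resting there, then hook the latch claw over the brass keeper bar on the tray, and then swing the red-tipped lever all the way back down over centre, so that the latch stays shut and draws the tray fully home. Leave the farthing, the glass lid and the cup weights where they are.

Things in the scene. Friction and masses are not known exactly. Their poses are not given: they have to be found in the camera images.
- counter: Dark cast-iron coin counter, fixed. Origin on the desk straight under the lever pivot; +x points level to the tray, +y across, +z up. Flat bed 45 mm high, 130 wide, from x=-320 to 20 mm; a housing 160 mm square, 175 high with its hopper, starts at x=-180 (dial front -170). Guide rails 16 mm high along x at y=-75 and 75, to x=290 mm.
- tray (a joint): Travel of the nickel tray along the counter's -x, m: 0 fully out, 0.055 fully home, stop 0.058. Slides with 2 to 3 N and stays where left. Two hidden rubber buffers, together 4 N per mm, meet it 4 to 24 mm short of home (set differently each time, only to be felt) and press back when it is let go. Thin sheet: press it up with about 6 N, never over 12 N.
- tray_end (a point): Middle of the top edge of the tray's outer end wall, on its outer face, 44 mm above the desk: the face to push to the counter's -x. The tray is 150 mm long in x, 120 wide, its walls 5 mm thick and down to the desk within 4 mm. Axes as the counter.
- keeper (a point): Centre of the keeper: a level brass bar 8 mm thick, 50 mm long across y, over the tray's inner end wall, 54 mm above the desk. On its counter side an almost level brass deck, 30 mm wide and 31 mm long, rises to the bar's top; on it the claw's nose can rest and slide out over the bar. Axes as the counter.
- lever (a joint): Angle of the latch lever, rad: 0 shut, lying level to the counter's -x; pi/2 upright; grows up and over towards the tray, stop at 2.5. Dead centre is near 0.2: below it the latch pulls itself shut, above it a taut claw pushes the lever open again. Unloaded, its stiff hinge (0.08 N m) holds it where left. Shutting takes up to about 14 N square to it at the handle; keep under 30 N.
- pivot (a point): Lever pivot, axis along the counter's y, 63 mm above the desk, on the counter's origin. The lever is 26 mm wide, 6 mm thick and straight from here to the handle.
- handle (a point): Centre of the lever's red rolled end: a bar 12 mm thick, 36 mm long across y, 85 mm from the pivot.
- claw (a joint): Angle of the claw to the lever, rad; claw minus lever is its angle above level, pointing to the tray. At 2.94 it leans back on the lever, as at the start; tipped forward past upright it falls by its own weight. With the tray at its buffers the nose lies on or short of the keeper until the lever is opened to 1.3 to 2.35 rad (by the hidden setting), then drops behind it.
- claw_pin (a point): Pin on which the claw hangs freely, 24 mm from the lever pivot: at lever angle q at counter x = -24 mm cos(q-0.2), 24 mm sin(q-0.2) above the pivot; so the farther open the lever, the farther the claw reaches.
- claw_tab (a point): Middle of the claw's cross tab, a brass bar 8 mm thick, 90 mm long across y (27 mm or more clear of each side of the lever), 48 mm from the pin: push the claw here. Thin claw: never with more than 12 N.
- claw_nose (a point): Tip of the claw's down-turned nose (26 mm wide, 6 mm thick), 71 mm from the pin and 12 mm under the strap. Hooked, it is on the tray side (+x) of the keeper bar and lower than the bar's centre.
- farthing: Copper farthing, 22 mm across, 4 mm thick, on the desk; origin at the centre of its underside. Leave alone.
- jar_lid: Round green glass jar lid, 72 mm across, 24 mm high with its knob; origin at the centre of its underside. Leave alone.
- cup_weights: Brass nested cup weights, 52 mm across the rim, 47 mm high; origin at the centre of the underside. Leave alone.

How it is judged (in metres and radians):
On the way, in this order (a step that is already met when the one before it is completed fails the run):
1. the tray has been pushed in and left resting against its buffers: something other than fingers and claw bears on it, in its last 27 mm (value of joint tray above 0.028 m and contact force between tray and anything else above 0.2 N and contact force between the fingers and tray below 0.1 N and contact force between claw and tray below 0.05 N), for 0.2 s.
2. the claw is hooked: its nose is behind and below the keeper bar with the lever still open past 1.2 rad (x of claw_nose in the frame of keeper between 0.002 and 0.03 m and z of claw_nose in the frame of keeper below -0.001 m and value of joint lever above 1.2 rad), for 0.2 s.
At the end, for the whole second after the job is handed in: The lever lies shut (within 0.08 rad) and at rest, the claw's nose is behind and below the keeper bar and pulls on it with more than 5 N, the tray is home (within 2.5 mm of its 55 mm travel), and the farthing, lid and weights are within 15 mm of where they stood (value of joint lever below 0.08 rad and value of joint tray above 0.0525 m and contact force between claw and tray above 5 N and x of claw_nose in the frame of keeper above 0.002 m and z of claw_nose in the frame of keeper below -0.001 m and velocity of joint lever below 0.05 rad/s and distance of each of farthing, jar_lid, cup_weights from where it was at the start of the episode below 0.015 m); the robot touches nothing.
It fails at once if the tray is pinched or shoved with more than 12 N (contact force between the fingers and tray above 12 N).
It fails at once if the claw is pinched or forced with more than 12 N (contact force between the fingers and claw above 12 N).
It fails at once if the lever is pinched or forced with more than 30 N (contact force between the fingers and lever above 30 N).
It fails at once if a bystander is knocked more than 15 mm (distance of any of farthing, jar_lid, cup_weights from where it was at the start of the episode above 0.015 m).
It also fails if it takes over 64 s, if anything falls off the work surface, if the arm or the gripper's body presses on something with over 40 N, if the wrist force passes 120 N, or if a joint passes its speed limit or range.

ROBOT

A 6-joint arm with a two-finger parallel gripper is mounted at the origin on the work surface. World frame = base frame: x ahead of the robot, y to its left, z up, the work surface at z = 0. Lengths are in mm, angles in rad, forces in N, time in s.
With the tool pointing down it reaches from about 250 to 775 mm from the base axis. Payload 4 kg.
Tool frame: the origin (TCP) lies between the finger pads; the fingertips stand 8 mm ahead of it and the grasp point (between the pads) lies 11 mm behind it; z points along the fingers, y is the line along which they close (so a half turn about z gives the same grasp; the last joint's range is limited). The gripper opens to 94 mm and grips with 3 to 60 N. Pads are 16 mm wide; open, the fingers measure 119 mm over their backs; the gripper's body (75 mm by 177 mm) begins 78 mm behind the grasp point.
Start: joints at [-1.368, 0.087, 1.371, -0, 1.684, -0.103], TCP at [165.578, -524.503, 213.506] pointing down, gripper open.
Joint ranges: [-3.1, 3.1], [-0.76, 2.03], [0.27, 2.55], [-1.08, 4.22], [0.17, 2.65], [-2.57, 2.57]. Speed limits (rad/s): [2.79, 2.79, 3.14, 3.14, 3.14, 3.14].

INTERFACE

Orientations are given as a rotation vector (axis times angle).
In Python, from rig import robot gives the robot as it stands. Calls block until the motion is done:
- robot.movep(position, orientation): joint-space move of the TCP to a pose.
- robot.servo_line(position, frame=None, max_speed=150, f_stop=None): straight line of the TCP; frame=None keeps the orientation; max_speed is the mean speed in mm/s. With f_stop (N) it stops when the force on the tool has changed by that much, and returns True; else False.
- robot.move_j(angles): joint-space move.
- robot.command_gripper(opening): finger opening in mm; the grip force is fixed at half the most; returns when the fingers have stopped.
- robot.dwell(seconds).
- robot.solve_ik(position, orientation): joint angles nearest the present ones, or None.
- robot.get_state(): the state.
- robot.camera(name): name is "scene" or "top" or "wrist"; returns a dict with "img" (480x640x3 uint8, red, green, blue), "z_map" (480x640 float32, mm along the optical axis (not along the pixel's ray), 0 where there is no reading), "mtx" (3x3 intrinsics, pixels), "k1" (the pictures are not rectified: a ray, as slopes to the right and down, at radius r is drawn at 1 + k1 r^2 times it, then the intrinsics apply), "xyz" and "attitude" of the camera in the world. Camera axes: x right, y up, looking along -z (the intrinsics and any distortion apply to the point x, -y, -z); pixel columns grow to the right and rows downward; lengths in mm; the calibration is good to about 2 mm. A picture is of the moment at which its call begins.
A pose or a line that the arm cannot do raises robot.MotionError and nothing moves.
- robot.finish_job(): hands the job in; it is judged then, once.
The state is a dict: "t": time; "qpos": joint angles; "dq": joint speeds; "joint_torque": joint torques, N m; "ee_pos": TCP position; "orientation": TCP orientation; "contact_force": force on the tool from outside, world axes, zero at the start; "torque": the same for the moment, N m; "gripper_width": finger opening in mm; "grasp_force": force on a finger pad.
Only numpy, scipy, OpenCV 4.12 (cv2) and the standard library are available. Lean on these libraries where they do the work, as an engineer would, in place of code of your own. Each camera call takes 0.05 s, during which the arm holds its last target. There are 200 camera calls.

## Working session

There is one attempt and no reset: what is moved stays moved. The work goes in short steps, each a Python script; the robot and the scene stay as the last script left them, time stands still between calls to the robot, and variables do not carry over. Pictures are saved under pics/ and viewed, at most 10 in all, crops included, and the job is handed in when it is done.

```bash
ls; mkdir -p pics; cat > h.py <<'E'
import numpy as np, cv2
from rig import robot
from scipy.spatial.transform import Rotation as R
def snap(n,save=None):
    c=robot.camera(n)
    if save: cv2.imwrite('pics/'+save+'.png',c['img'][:,:,::-1])
    return c
def camR(c):
    a=np.array(c['attitude'],float)
    return a if a.shape==(3,3) else R.from_rotvec(a).as_matrix() if a.size==3 else R.from_quat(a).as_matrix()
def rays(c,uv):
    uv=np.asarray(uv,float).reshape(-1,2);K=np.array(c['mtx']);k1=c['k1']
    d=np.c_[(uv[:,0]-K[0,2])/K[0,0],(uv[:,1]-K[1,2])/K[1,1]];s=d.copy()
    for _ in range(30): s=d/(1+k1*(s**2).sum(1,keepdims=True))
    return np.c_[s[:,0],-s[:,1],-np.ones(len(s))]
def pts(c,uv,z=None):
    uv=np.asarray(uv,int).reshape(-1,2)
    if z is None: z=c['z_map'][uv[:,1],uv[:,0]]
    return (rays(c,uv)*np.asarray(z).reshape(-1,1))@camR(c).T+np.array(c['xyz'])
def cloud(c):
    v,u=np.mgrid[0:480,0:640]; return pts(c,np.c_[u.ravel(),v.ravel()]).reshape(480,640,3)
def proj(c,p):
    q=(np.asarray(p,float).reshape(-1,3)-np.array(c['xyz']))@camR(c)
    s=np.c_[q[:,0]/-q[:,2],-q[:,1]/-q[:,2]];s=s*(1+c['k1']*(s**2).sum(1,keepdims=True));K=np.array(c['mtx'])
    return np.c_[s[:,0]*K[0,0]+K[0,2],s[:,1]*K[1,1]+K[1,2]]
E
python3 - <<'E'
from h import *
for n in('scene','top'):
    c=snap(n,n+'0'); print(n,c['mtx'],c['k1'],c['xyz'],c['attitude'],(c['z_map']==0).mean())
s=robot.get_state(); print(s['t'],s['orientation'],s['contact_force'])
E
```

```text
pics
scene [[514.07903967   0.         320.30494028]
 [  0.         514.07903967 243.4131454 ]
 [  0.           0.           1.        ]] -0.05637378757618829 [1184.86554999 -363.73984821  649.37685322] [0.80670562 0.42814173 0.86345145] 0.003948567708333333
top [[568.23074732   0.         324.56380582]
 [  0.         568.23074732 243.72444116]
 [  0.           0.           1.        ]] 0.039972802102783714 [516.5694958   57.8222368  809.93026118] [ 0.14262312 -0.14062523 -1.54027106] 0.004026692708333333
0.1 [-3.10299965e+00 -4.78190036e-01  1.29004440e-04] [-0.46840842  0.23291689 -0.57591632]
```

View pics/top0.png

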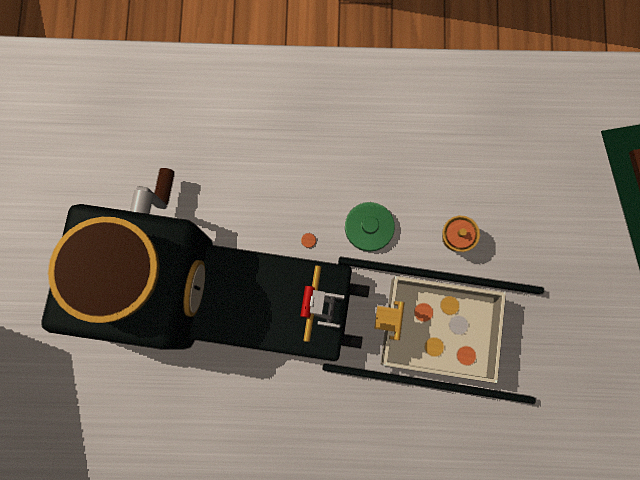

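View pics/scene0.png

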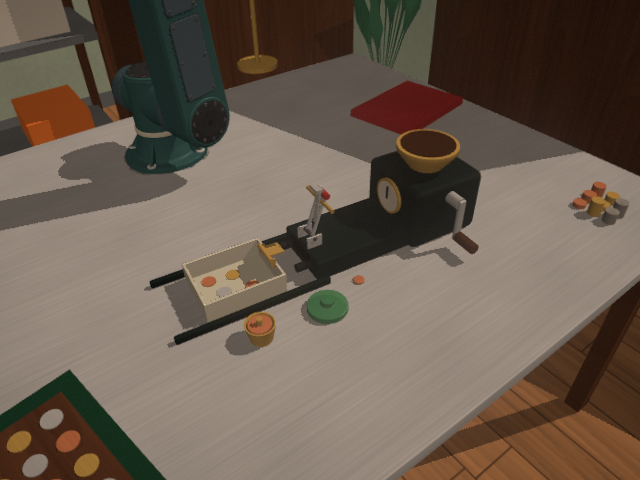

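The top view shows the counter with its housing on the left and the tray at about (445,330). The keeper is at (392,320), and the lever stands upright with its red tip at (306,301) and its brass tab from (317,268) to (307,340). The farthing (309,240), lid (370,226) and weights (461,233) are all on the far side.

Next I'll fit the counter frame from the depth clouds.

```bash
python3 - <<'E'
from h import *
np.set_printoptions(precision=1,suppress=True)
ct=snap('top');P=cloud(ct);im=ct['img'].astype(int)
u=np.arange(640)[None]+0*P[...,0];v=np.arange(480)[:,None]+0*P[...,0]
dark=im.max(2)<45
f=[]
for (a,b) in(((345,262),(540,291)),((330,369),(533,402))):
    # band round rail
    t=(u-a[0])/(b[0]-a[0]);d=np.abs(v-(a[1]+t*(b[1]-a[1])))
    m=(t>0.1)&(t<1)&(d<6)&(P[...,2]>11)&(P[...,2]<22)&dark
    q=P[m];print('rail n',len(q),'z',np.median(q[:,2]));c=q.mean(0);w=np.linalg.svd(q[:,:2]-c[:2],full_matrices=False)[2][0];f.append((c,w));print(c,w)
w=sum(x[1]*np.sign(-x[1][1]) for x in f);w/=np.linalg.norm(w);ex=np.r_[w,0];ey=np.cross([0,0,1],ex)
print('ex',ex,'yaw',np.arctan2(ex[1],ex[0]),'sep',(f[0][0]-f[1][0])@ey)
yc=(f[0][0]+f[1][0])/2@ey
# local coords w.r.t. arbitrary origin
np.savez('fr.npz',ex=ex,ey=ey,yc=yc)
for n in('top','scene'):
    c=snap(n);P=cloud(c);im=c['img'].astype(int);X=P@ex;Y=P@ey-yc;Z=P[...,2]
    m=(abs(Y)<60)&(Z>38)&(Z<50)&(im.min(2)>110); m&=X>np.median(X[m])-200
    print(n,'rim X',np.percentile(X[m],[1,5,50,95,99]),'Y',np.percentile(Y[m],[1,99]),'z',np.median(Z[m]))
    r,g,b=im[...,0],im[...,1],im[...,2]
    red=(r>120)&(g<60)&(b<70)&(Z>100)&(abs(Y)<60);red&=abs(Y)<60
    q=np.c_[X[red],Y[red],Z[red]];print('red',len(q),np.median(q,0),q.min(0),q.max(0))
    br=(r>110)&(b<90)&(r-b>60)&(abs(Y)<60)
    k=br&(Z>48)&(Z<66);q=np.c_[X[k],Y[k],Z[k]];print('keeper',len(q),np.percentile(q,[2,50,98],axis=0))
    k=br&(Z>66)&(Z<180)&(abs(Y)<50)&(X>np.median(X[red])-40);q=np.c_[X[k],Y[k],Z[k]];print('tab',len(q),np.percentile(q,[2,50,98],axis=0))
    k=(im.max(2)<60)&(abs(Y)<60)&(Z>35)&(Z<55);q=X[k];print('bed end X',np.percentile(q,[99,99.8]),np.median(Z[k]))
    for nm,mm in(('lid',(g>r+30)&(g>b+10)&(Z<35)&(abs(Y)<200)),):
        q=np.c_[X[mm],Y[mm]];print(nm,np.median(q,0))
    # probe dial front / tab ends via px
    if n=='top':
        for px in((317,270),(307,338),(306,301),(392,320),(398,306),(385,318),(309,240),(461,233)):
            p=pts(c,px)[0];print(px,p,'loc',p@ex,p@ey-yc)
E
```

```text
rail n 1119 z 15.872920007848506
[ 619.5 -119.1   15.8] [0.1 1. ]
rail n 1323 z 15.764102773345485
[ 471.2 -102.6   15.7] [0.1 1. ]
ex [-0.1 -1.   0. ] yaw -1.6954807158975866 sep 149.17448843294824
top rim X [-41.4 -40.3  46.9 107.  107.8] Y [-59.4  59.9] z 44.2032668908912
red 200 [-150.6    1.1  148.6] [-154.5  -17.3  144.3] [-146.5   18.1  151.8]
keeper 587 [[-59.5 -21.5  54.2]
 [-40.2   3.1  57.5]
 [-27.8  24.3  60.2]]
tab 436 [[-154.3  -42.3  131.6]
 [-146.8    1.1  136.1]
 [-141.5   43.2  150.6]]
bed end X [-100.8  -98.6] 45.05872149253389
lid [-83.3 129.6]
(317, 270) [607.9  68.5 134.5] loc -143.6003510717824 39.79733773335238
(307, 338) [527.4  77.9 135.5] loc -142.91390688095674 -41.30776090307029
(306, 301) [569.4  80.  148.7] loc -150.23600471750615 0.15335729147375332
(392, 320) [554.8 -30.5  57.3] loc -38.68651940077636 -0.5708240568897054
(398, 306) [573.3 -38.3  58.2] loc -33.31463054102266 18.695010497184285
(385, 318) [557.1 -21.2  58.7] loc -48.24329654031955 0.5260849509354557
(309, 240) [668.8  83.4   4.5] loc -165.8870669823504 98.36850008624731
(461, 233) [ 676.1 -125.6   46.1] loc 40.575029437847164 131.58355251085095
scene rim X [-43.1 -41.5  56.3 104.7 105.5] Y [-59.3  59.8] z 44.045346526811386
red 15 [-151.3   13.   148.8] [-154.     4.   147.3] [-149.4   19.3  150.1]
keeper 237 [[-61.9 -20.5  50.4]
 [-39.7   5.5  57.3]
 [-29.2  26.8  59.8]]
tab 72 [[-155.9  -41.3  130.9]
 [-147.2   18.7  136.2]
 [-143.2   45.6  150. ]]
bed end X [-101.1 -100.4] 44.97948513304135
lid [-83.7 135.8]
```

The frame checks out: rails 149 mm apart, rail z 15.8, tray rim 44, bed 45. The pivot lies at X≈-120.5 and the lever at about 1.2 rad. Now I'll check IK and push the tray.

```bash
cat >> h.py <<'E'
np.set_printoptions(precision=2,suppress=True)
f=np.load('fr.npz');ex,ey,yc=f['ex'],f['ey'],float(f['yc']);X0=-120.5
def W(x,y,z): return (x+X0)*ex+(y+yc)*ey+np.array([0,0,z])     # counter -> world
def L(p): p=np.asarray(p,float); return np.stack([p@ex-X0,p@ey-yc,p[...,2]],-1)
def ori(s=1,tilt=0):   # tool y along counter y; tilt: tip leans to counter +x
    z=np.array([0,0,-1.])*np.cos(tilt)+ex*np.sin(tilt); y=s*ey
    return R.from_matrix(np.c_[np.cross(y,z),y,z]).as_rotvec()
def st():
    s=robot.get_state(); F=np.array(s['contact_force'])
    return 't %.2f'%s['t'],'loc',L(s['ee_pos']),'F',np.array([F@ex,F@ey,F[2]])
E
python3 - <<'E'
from h import *
print(np.rad2deg(0),ori(1),ori(-1))
for s in(1,-1):
    for p in((250,0,130),(250,0,34),(-48,-36,130),(60,0,130),(-85,0,80)):
        print(s,p,W(*p),robot.solve_ik(W(*p),ori(s)))
robot.command_gripper(0)
s=min((1,-1),key=lambda s:9 if (q:=robot.solve_ik(W(250,0,130),ori(s))) is None else abs(q[5]))
print('use',s)
robot.movep(W(255,0,130),ori(s));print(st())
robot.servo_line(W(255,0,34),max_speed=120);print(st(),robot.get_state()['gripper_width'])
E
```

```text
0.0 [2.36 2.08 0.  ] [ 2.08 -2.36 -0.  ]
1 (250, 0, 130) [ 534.47 -197.5   130.  ] [-0.45  0.16  1.45 -0.    1.53 -0.33]
1 (250, 0, 34) [ 534.47 -197.5    34.  ] [-0.45  0.23  1.57 -0.    1.34 -0.33]
1 (-48, -36, 130) [535.81 102.66 130.  ] [ 0.09  0.11  1.51 -0.    1.52  0.21]
1 (60, 0, 130) [558.1   -8.98 130.  ] [-0.12  0.14  1.48 -0.    1.52  0.01]
1 (-85, 0, 80) [576.14 134.9   80.  ] [ 0.13  0.24  1.46 -0.    1.44  0.26]
-1 (250, 0, 130) [ 534.47 -197.5   130.  ] None
-1 (250, 0, 34) [ 534.47 -197.5    34.  ] None
-1 (-48, -36, 130) [535.81 102.66 130.  ] None
-1 (60, 0, 130) [558.1   -8.98 130.  ] None
-1 (-85, 0, 80) [576.14 134.9   80.  ] None
use 1
('t 3.48', 'loc', array([256.07,  -0.09, 130.3 ]), 'F', array([-0.02, -0.79, -0.55]))
('t 4.42', 'loc', array([255.33,   0.7 ,  34.95]), 'F', array([0.04, 0.37, 0.31])) 0.7272172245395205
```

```bash
python3 - <<'E'
from h import *
print(robot.servo_line(W(240,0,34),max_speed=40,f_stop=5),st())
hit=robot.servo_line(W(210,0,34),max_speed=18,f_stop=6);print(hit,st())
if not hit:
    hit=robot.servo_line(W(202,0,34),max_speed=10,f_stop=6);print(hit,st())
E
```

```text
False ('t 4.95', 'loc', array([239.68,   0.02,  34.08]), 'F', array([-0.03, -0.15, -0.18]))
False ('t 6.77', 'loc', array([209.89,  -0.  ,  33.96]), 'F', array([ 1.19, -0.51, -1.2 ]))
True ('t 7.53', 'loc', array([204.62,  -0.06,  33.79]), 'F', array([ 1.72, -0.18,  2.19]))
```

```bash
python3 - <<'E'
from h import *
def favg(n=8):
    a=[]
    for _ in range(n):
        robot.dwell(0.02);F=np.array(robot.get_state()['contact_force']);a.append([F@ex,F@ey,F[2]])
    return np.mean(a,0),np.std(a,0)
print(favg(),st())
for x in(203,200):
    h=robot.servo_line(W(x,0,34),max_speed=8,f_stop=6);print(x,h,st(),favg())
E
```

```text
(array([1.26, 0.57, 0.69]), array([0.33, 0.45, 0.4 ])) ('t 7.66', 'loc', array([204.69,  -0.42,  33.26]), 'F', array([ 1.63,  0.66, -0.25]))
203 True ('t 7.98', 'loc', array([204.82,  -0.77,  32.82]), 'F', array([0.47, 0.7 , 0.44])) (array([1.1 , 0.21, 0.43]), array([0.33, 0.29, 0.58]))
200 True ('t 8.53', 'loc', array([204.83,  -1.27,  32.13]), 'F', array([0.7 , 0.76, 0.81])) (array([0.57, 0.27, 0.54]), array([0.42, 0.56, 0.5 ]))
```

```bash
python3 - <<'E'
from h import *
robot.servo_line(W(225,0,34),max_speed=60);robot.dwell(0.25)
robot.servo_line(W(235,0,175),max_speed=150)
print(st())
robot.movep(W(-62,-36,185),ori(1));print(st())
c=snap('top','top1');P=L(cloud(c));im=c['img'].astype(int)
X,Y,Z=[P[...,i] for i in range(3)]
m=(abs(Y)<60)&(Z>38)&(Z<50)&(im.min(2)>110)&(X>20);print('rim X',np.percentile(X[m],[1,5,95,99]))
r,g,b=im[...,0],im[...,1],im[...,2]
k=(r>110)&(b<90)&(r-b>60)&(abs(Y)<30)&(Z>48)&(Z<66)&(X>0);print('keeper',np.percentile(P[k],[2,50,98],axis=0))
snap('scene','scene1')
E
```

```text
('t 10.48', 'loc', array([234.73,  -0.66, 173.66]), 'F', array([ 0.9 , -0.26, -0.55]))
('t 11.63', 'loc', array([-61.06, -35.77, 184.65]), 'F', array([-0.16, -0.24, -0.65]))
rim X [ 47.64  48.34 196.2  197.19]
keeper [[ 29.26 -19.58  54.58]
 [ 47.99   4.39  57.44]
 [ 61.4   24.05  60.2 ]]
```

View pics/scene1.png

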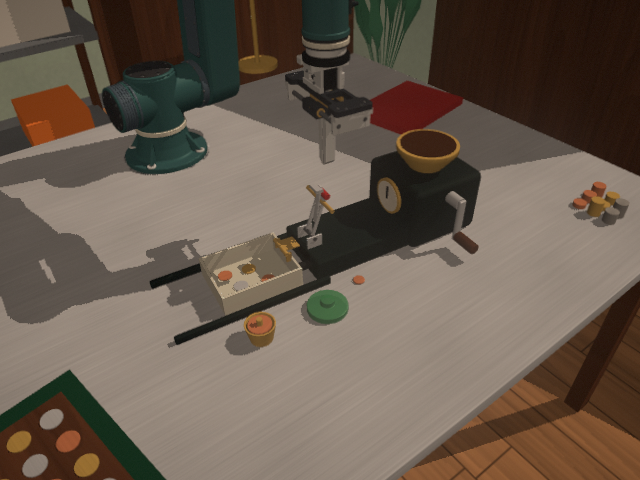

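The tray has moved in about 31 mm and its end face is now at x≈197. The keeper bar is at x≈57, and nothing else has moved. The force readings are noisy, so I'll check the buffer contact with small static steps.

```bash
python3 - <<'E'
from h import *
def favg(n=5):
    a=[]
    for _ in range(n):
        robot.dwell(0.02);F=np.array(robot.get_state()['contact_force']);a.append(F@ex)
    return np.mean(a)
robot.movep(W(225,0,150),ori(1))
robot.servo_line(W(225,0,34),max_speed=170)
robot.servo_line(W(207.5,0,34),max_speed=60,f_stop=6);f0=favg(10);print(st(),f0)
x=206.5
while x>195:
    h=robot.servo_line(W(x,0,34),max_speed=10,f_stop=6.5);F=favg();p=L(robot.get_state()['ee_pos']);print('%.1f'%x,h,p[0],'%.2f'%(F-f0))
    if F-f0>5.3 or h: break
    x-=.6
print(st())
E
```

```text
('t 14.30', 'loc', array([207.61,   0.  ,  34.04]), 'F', array([0.18, 0.36, 0.43])) -0.26307614372373517
206.5 False 206.5704438463469 0.42
205.9 False 205.9011998949218 0.22
205.3 False 205.29550160188046 -0.13
204.7 False 204.97926840914147 1.77
204.1 False 204.85675848359244 4.38
203.5 False 204.40726137552616 5.53
('t 16.30', 'loc', array([204.41,   0.01,  34.04]), 'F', array([ 5.18, -0.17, -0.91]))
```

The force rises to 5.5 N, well above the sliding friction, with almost no travel, so the tray is on its buffers. Next I'll release it, wait, and tip the claw.

```bash
python3 - <<'E'
from h import *
robot.servo_line(W(215,0,34),max_speed=30);robot.dwell(0.3)
robot.servo_line(W(222,0,120),max_speed=200)
robot.movep(W(-48,-37,185),ori(1));robot.servo_line(W(-48,-37,132),max_speed=120);print(st())
h=robot.servo_line(W(-18,-37,132),max_speed=25,f_stop=5);print(h,st())
if not h: h=robot.servo_line(W(-13,-37,132),max_speed=25,f_stop=5);print(h,st())
robot.dwell(.2)
snap('scene','scene2')
c=snap('top','top2')
E
```

```text
('t 19.39', 'loc', array([-47.42, -36.67, 132.1 ]), 'F', array([-0.18, -0.64,  0.79]))
False ('t 20.74', 'loc', array([-18.14, -37.02, 132.  ]), 'F', array([-0.08,  0.38,  0.49]))
False ('t 21.09', 'loc', array([-12.88, -37.  , 132.01]), 'F', array([-0.39,  0.06,  0.15]))
```

```bash
python3 - <<'E'
import cv2,numpy as np
a=cv2.imread('pics/scene2.png')[170:320,180:400];b=cv2.imread('pics/top2.png')[230:390,270:520]
a=cv2.resize(a,(528,360),interpolation=2);b=cv2.resize(b,(528,338))[:,:]
cv2.imwrite('pics/c2.png',cv2.resize(np.vstack([a,b]),None,fx=.85,fy=.85))
E
```

```text
(no output)
```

View pics/c2.png

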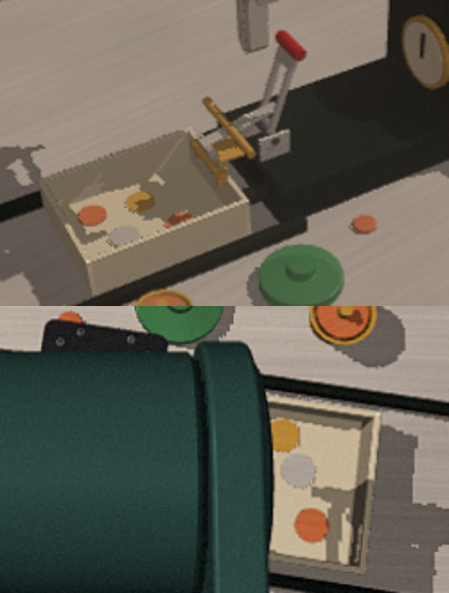

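The claw has tipped forward and its nose lies on the keeper deck; the lever still stands at about 1.2 rad. Now I'll open the lever from behind in arc steps and watch the tab height in the scene camera.

```bash
cat >> h.py <<'E'
def hand(q): return np.array([-85*np.cos(q),0,63+85*np.sin(q)])
def push_pose(q,side,over,tilt,gap=0,back=0.):   # side -1: finger on -x/back side; +1: on tray/top side
    a=np.array([np.sin(tilt),0,-np.cos(tilt)]);n=np.array([np.cos(tilt),0,np.sin(tilt)])
    r=np.array([-np.cos(q),0,np.sin(q)])
    p=hand(q)-r*back+side*n*(14+gap)+a*(over-8); return W(*p),ori(1,tilt)
def look(save=None):
    c=snap('scene',save);P=L(cloud(c));im=c['img'].astype(int);r,g,b=[im[...,i] for i in range(3)];X,Y,Z=[P[...,i] for i in range(3)]
    k=(r>90)&(b<90)&(r-b>50)&(g>50)&(Y>27)&(Y<46)&(Z>50)&(Z<130)&(X>0)&(X<90)
    m=(r>110)&(g<60)&(b<70)&(Z>50)&(abs(Y)<25)&(X>-110)&(X<100)
    k2=(r>110)&(b<90)&(r-b>50)&(g>60)&(abs(Y)<24)&(Z>53)&(Z<62)&(X>20)&(X<90)
    f=lambda m:np.median(P[m],0) if m.sum()>5 else None
    h=f(m); q=None if h is None else np.arctan2(h[2]-3-63,-h[0]+0)
    return dict(tab=f(k),n=k.sum(),red=h,q=q,bar=np.percentile(P[k2][:,0],96) if k2.sum()>5 else None)
E
python3 - <<'E'
from h import *
print(look())
for q in(1.2,1.5,2.0,2.35): 
    p,o=push_pose(q,-1,5,-.6*max(0,q-1.57)); print(q,L(p),robot.solve_ik(p,o))
for q,b in((2.35,0),(1.57,0),(.8,6),(0,10)):
    p,o=push_pose(q,1,12 if q>1.5 else 5,0); print(q,L(p),robot.solve_ik(p,o))
E
```

```text
{'tab': array([35.02, 35.37, 82.29]), 'n': np.int64(41), 'red': array([-30.34,   6.81, 148.26]), 'q': np.float64(1.217423475570066), 'bar': np.float64(59.335706466674786)}
1.2 [-44.8    0.   145.22] [ 0.07  0.17  1.41 -0.    1.56  0.19]
1.5 [-20.01   0.   150.79] [ 0.02  0.16  1.42 -0.    1.57  0.15]
2.0 [ 22.6    0.   146.76] [-0.21  0.13  1.48  0.26  1.55 -0.09]
2.35 [ 48.59   0.   132.47] [-0.37  0.16  1.52  0.45  1.58 -0.27]
2.35 [ 73.73   0.   119.48] [-0.14  0.14  1.5  -0.    1.5  -0.02]
1.57 [ 13.93   0.   144.  ] [-0.04  0.14  1.45 -0.    1.55  0.09]
0.8 [-45.22   0.   126.98] [ 0.07  0.18  1.44 -0.    1.52  0.19]
0 [-71.   0.  66.] [ 0.11  0.24  1.49 -0.    1.41  0.24]
```

```bash
python3 - <<'E'
from h import *
robot.servo_line(W(-13,-37,185),max_speed=200)
robot.movep(W(-65,0,185),ori(1))
robot.servo_line(W(-65,0,145),max_speed=150)
z0=None
for q in np.r_[1.2,np.arange(1.35,2.41,.15)]:
    p,o=push_pose(q,-1,6 if q<1.8 else 5,-.6*max(0,q-1.57))
    h=robot.servo_line(p,o,max_speed=45,f_stop=12)
    d=look(); pz=63+24*np.sin(q-.2); s=np.arcsin((58-pz)/71)+.17; ztop=pz+48*np.sin(s)+5
    print('%.2f'%q,h,st()[0],d['tab'],d['n'],d['q'],'pred',ztop, 'bar',d['bar'])
    if h: break
    if d['tab'] is not None and d['q'] and d['q']>1.3:
        if ztop-d['tab'][2]>4: break
look('scene3')
E
```

```text
1.20 False t 23.29 [35.41 37.47 82.37] 47 1.2372830304808324 pred 78.99963913292656 bar 58.63944272251329
1.35 False t 23.77 [38.89 36.81 82.26] 48 1.394269021907218 pred 79.4933949163962 bar 54.87527503915396
1.50 False t 24.26 [41.45 35.83 82.04] 46 1.538302069396327 pred 79.84156203024263 bar 56.46969234176944
1.65 False t 24.74 [45.12 36.09 81.68] 42 1.6896877998002113 pred 80.04001011120562 bar 58.24771153281345
1.80 False t 25.23 [47.77 37.81 78.93] 44 1.829806246509214 pred 80.08655860172657 bar 59.033620892077884
1.95 False t 25.71 [48.51 39.39 71.79] 40 1.9891959969221724 pred 79.98071542048108 bar 59.21766948919464
```

```bash
python3 - <<'E'
from h import *
p,o=push_pose(2.06,-1,5,-.6*.49);print(robot.servo_line(p,o,max_speed=30,f_stop=12));robot.dwell(.3)
print(look('scene4'),st())
a=cv2.imread('pics/scene4.png')[170:320,180:400];cv2.imwrite('pics/c4.png',cv2.resize(a,(792,540),interpolation=2))
E
```

```text
False
{'tab': array([51.94, 35.92, 70.86]), 'n': np.int64(40), 'red': array([ 42.01,  17.78, 139.48]), 'q': np.float64(2.090128646501141), 'bar': np.float64(59.69575002395615)} ('t 26.57', 'loc', array([ 27.17,  -0.  , 145.05]), 'F', array([ 0.05, -0.39, -0.14]))
```

View pics/c4.png

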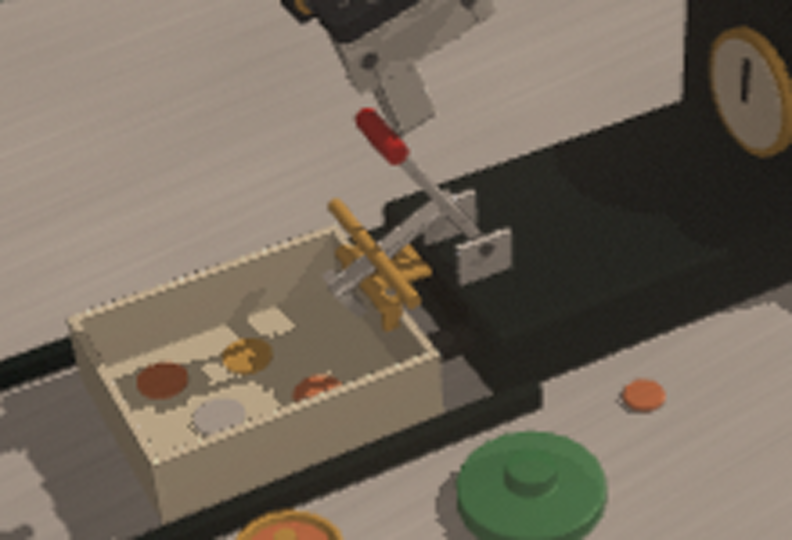

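The nose is hooked behind the brass keeper bar, with its tip in the tray at crop (340,285), and the lever is at about 2.07 rad. Next I'll go round to the tray side of the handle and swing the lever shut.

```bash
cat >> h.py <<'E'
def shut(q,s=76):
    r=np.array([-np.cos(q),np.sin(q)]);t=np.array([np.sin(q),np.cos(q)])
    c=np.array([0,63])+s*r+3*t; h=np.array([0,63])+85*r
    xf=max(c[0],h[0]+np.sqrt(max(0,36-max(0,c[1]-h[1])**2))) if c[1]-h[1]<6 else c[0]
    return W(xf+8,0,c[1]+8)
E
python3 - <<'E'
from h import *
robot.servo_line(W(20,0,190),max_speed=150)
robot.movep(W(85,0,190),ori(1))
p=L(shut(2.12));robot.servo_line(W(85,0,p[2]),max_speed=150);robot.servo_line(W(p[0]+6,0,p[2]),max_speed=80,f_stop=8)
print(st(),p)
for q in np.arange(2.05,1.19,-.1):
    h=robot.servo_line(shut(q),max_speed=45,f_stop=20)
    if h: print('stop at',q);break
    print('%.2f'%q,st()[4])
print(look(),st())
E
```

```text
('t 28.35', 'loc', array([ 63.61,   0.27, 134.92]), 'F', array([-0.35,  0.2 , -0.65])) [ 58.37   0.   134.26]
2.05 [ 0.45 -0.22  0.18]
1.95 [0.85 0.04 1.61]
1.85 [1.88 0.06 1.62]
1.75 [ 3.97 -1.43  3.07]
1.65 [ 6.05 -1.36  4.72]
1.55 [ 7.16 -2.52  6.32]
1.45 [ 7.18 -1.02  5.01]
1.35 [ 7.21 -2.23  5.84]
1.25 [ 7.05 -1.    6.02]
{'tab': array([34.35, 35.93, 73.  ]), 'n': np.int64(43), 'red': array([-26.75,  16.28, 149.18]), 'q': np.float64(1.2596583676490891), 'bar': np.float64(46.98646435710717)} ('t 31.52', 'loc', array([-11.35,   0.44, 145.37]), 'F', array([ 6.12, -1.27,  5.85]))
```

```bash
python3 - <<'E'
from h import *
for q in np.r_[np.arange(1.15,.14,-.1),.08,.02,-.02]:
    h=robot.servo_line(shut(q),max_speed=45,f_stop=18)
    s=robot.get_state();F=np.linalg.norm(s['contact_force']);print('%.2f'%q,h,st()[2],st()[4])
    if h or F>24: break
print(look(),st())
E
```

```text
1.15 False [-19.03   0.62 142.78] [ 5.96 -0.08  4.45]
1.05 False [-26.13   0.68 139.53] [ 6.18 -0.28  4.87]
0.95 False [-33.     0.62 135.66] [ 5.   -0.25  5.87]
0.85 False [-39.69   0.59 131.05] [ 3.58 -0.18  4.4 ]
0.75 False [-46.02   0.53 125.59] [2.41 0.67 4.46]
0.65 False [-51.46   0.34 119.52] [0.47 1.03 2.93]
0.55 False [-55.69  -0.62 112.58] [0.09 0.16 0.98]
0.45 False [-59.31  -0.89 105.47] [0.48 0.53 0.14]
0.35 False [-62.45  -0.47  99.08] [-0.05 -0.13 -0.66]
0.25 False [-64.91  -0.35  92.12] [ 0.03 -0.11  0.46]
0.15 False [-66.67  -0.36  84.75] [ 0.36 -0.02  1.06]
0.08 False [-67.49  -0.3   79.57] [-0.91 -1.05  0.01]
0.02 False [-67.86  -0.28  75.05] [ 0.64 -0.37  0.36]
-0.02 False [-68.1    0.51  74.13] [ 0.38 -0.97  5.71]
{'tab': array([23.21, 38.18, 66.9 ]), 'n': np.int64(40), 'red': array([-87.19,  11.95,  67.93]), 'q': np.float64(0.022174799731306035), 'bar': np.float64(41.95275051831814)} ('t 35.83', 'loc', array([-68.11,   0.52,  74.13]), 'F', array([ 1.3 , -0.56,  5.04]))
```

```bash
python3 - <<'E'
from h import *
robot.servo_line(W(-66,0,190),max_speed=120);robot.movep(W(-66,-160,230),ori(1));robot.dwell(.3)
print(look('scene5'),st())
c=snap('top','top5');P=L(cloud(c));im=c['img'].astype(int);X,Y,Z=[P[...,i] for i in range(3)]
m=(abs(Y)<60)&(Z>38)&(Z<50)&(im.min(2)>110)&(X>20);print('rim X',np.percentile(X[m],[1,5,95,99]))
r,g,b=im[...,0],im[...,1],im[...,2]
k=(r>120)&(g<60)&(b<70)&(Z>50)&(abs(Y)<25)&(X<0);print('red top',np.median(P[k],0) if k.any() else 0)
a=cv2.imread('pics/scene5.png')[170:320,180:400];cv2.imwrite('pics/c5.png',cv2.resize(a,(792,540),interpolation=2))
E
```

```text
{'tab': array([23.18, 37.32, 66.44]), 'n': np.int64(38), 'red': array([-87.04,   1.51,  68.48]), 'q': np.float64(0.028445532910413317), 'bar': np.float64(43.427637878570444)} ('t 38.02', 'loc', array([ -65.9 , -159.41,  229.36]), 'F', array([0.12, 0.49, 0.45]))
rim X [ 31.35  32.44 179.74 180.65]
red top [-86.     0.87  68.4 ]
```

View pics/c5.png

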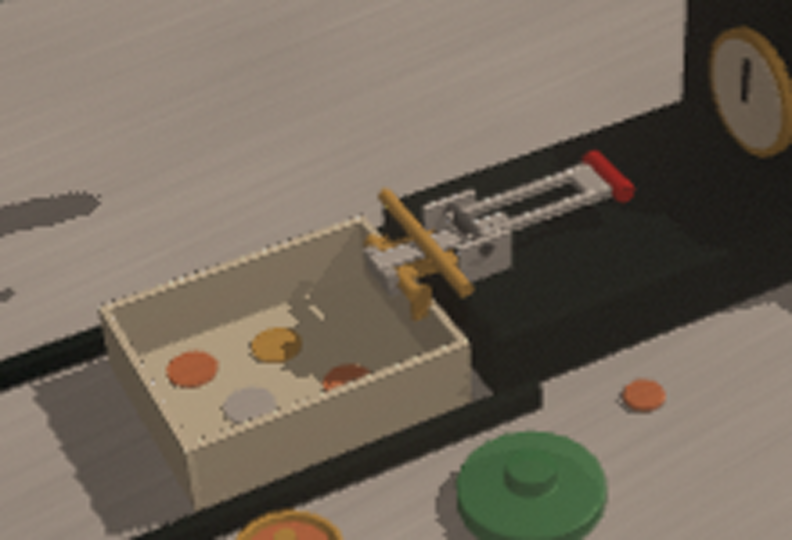

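The lever lies flat, with its red end at crop (610,175). The claw is hooked over the keeper at (400,260), the tray is drawn in, and the bystanders haven't moved. I'll hand the job in.

```bash
python3 - <<'E'
from h import *
print(robot.finish_job())
E
```

```text
the job is handed in; nothing more can be done
None
```

The job is handed in, with no verdict returned: the last pictures show the tray drawn in, the claw hooked over the keeper, the lever shut (about 0.03 rad) and the bystanders not visibly moved; the claw's pull and the tray's exact distance from home were not measured.

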